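# Put the scraper and honing paddle away after sharpening

### The job

First take the wood-backed scraper out of its slotted chock and press its blade edge straight down into the middle of the spring clip until it is fully home on the clip's floor. Then take the honing paddle out of its chock and hang it by its window on the hook, on the free outer part of the arm in front of the steel gauge, and let go of it; the gauge must stay hanging there. Leave the sharpening stone, the oil bottle and the chisel where they are.

Things in the scene. Friction and masses are not known exactly. Their poses are not given: they have to be found in the camera images.
- scraper: Scraper standing upright in a slotted dark-wood chock: steel blade 4 mm thick (x), 110 mm long (y), bottom 62 mm of its height, under a wooden back 16 mm thick (x), 122 mm long (y), 30 mm high (from 60 to 90 mm above the blade's edge). Mass about 0.16 kg. Origin: middle of the blade's lower edge; z up, x across the blade. Its two faces are alike.
- chock_scraper: Fixed wooden chock, 66 mm (x) by 100 mm (y), 38 mm high, with a slot 6 mm wide along y open at both ends and at the top; slot floor 8 mm above the bench. Origin: centre of its underside. The scraper starts in it.
- paddle: Honing paddle standing upright in a slotted dark-wood chock: flat pale wooden board 12 mm thick (x), 74 mm wide (y), 132 mm high (z). Rectangular window right through it along x, 50 mm wide, from 60 to 100 mm above its lower end; above the window a top bar 32 mm high (100 to 132 mm). Mass about 0.14 kg. Origin: centre of its lower end; z up. Its two faces are alike. Gripped high on the top bar, the fingers stay clear of the window.
- paddle_eye (a point): Middle of the underside of the paddle's top bar (the top edge of its window), 100 mm above its lower end; this edge rests on the hook's arm when hung. Axes as the paddle.
- chock_paddle: Fixed wooden chock, 75 mm (x) by 100 mm (y), 38 mm high, with a slot 15 mm wide along y; slot floor 8 mm above the bench. Origin: centre of its underside. The paddle starts in it.
- clip_seat (a point): Centre of the steel floor of the spring clip, 34 mm above the bench, on a fixed wooden block 100 mm (x) by 120 mm (y). The blade goes in from straight above with its length along this point's y axis; z up. Two steel jaws 64 mm long (y) meet over the floor at x = 0, their parallel faces 38 to 54 mm above the bench, and above them flare out as a V mouth, about 17 mm wide at the top, 71 mm above the bench. Home means the blade's edge rests on this floor.
- jaw_far (a joint): Sprung jaw on the +x side of the clip: 0 m shut (meeting the other jaw), about 0.002 with the blade in (1 to 3 mm each, together 4 mm); range 0 to 0.008 m, parts towards +x. Spring 6 N at 0, 1500 N/m; pressing the blade in takes about 10 N (up to 20 N off-centre), and its weight alone does not seat it.
- jaw_near (a joint): The opposite jaw, on the -x side, the same, parting towards -x.
- hook: Fixed hook stand. Origin: on the bench below the free part of the arm. Wooden post 20 by 26 mm centred at x = +95 mm, 180 mm high; a round steel arm 10 mm thick runs from it along -x, its top 170 mm above the bench, straight to x = -35 mm, then bends up: the tip's highest point is at x = -45 mm, 181 mm above the bench, and the arm ends at x = -50 mm. Wooden base 90 mm wide (y), 14 mm high, from x = -45 to +125 mm.
- hook_top (a point): Point on the top of the hook's arm, 170 mm above the bench, straight above the stand's origin; axes as the stand. The free part of the arm runs from x = -35 to about +35 mm.
- gauge: Steel gauge plate already hanging on the hook's arm near the post, at about x = +48 mm of the stand: 5 mm thick (x), 60 mm wide (y), 102 mm high, with a window 38 mm wide, 52 to 84 mm above its lower end. Origin: centre of its lower end.
- gauge_eye (a point): Middle of the top edge of the gauge's window, 84 mm above its lower end; rests on the arm.
- stone: Bystander: loose grey sharpening stone lying flat, 50 by 150 by 25 mm. Origin: centre of its underside.
- oil: Bystander: loose amber oil bottle, 48 mm across, 110 mm high, standing. Origin: centre of its underside.
- chisel: Bystander: loose thin tool with a wooden handle lying on the bench, 200 mm long along its x. Origin: under its middle.
Mind the look-alikes: they are no part of the job. Of the things that look like the gauge, the smaller one is meant. What is shaped like the paddle but green is not meant.

How it is judged:
By the outcome, as a careful person would: the job done as asked, in the order asked, and still so for the second after the job is handed in, with the robot touching nothing.
It also fails if it takes over 72 s, if anything falls off the work surface, if the arm or the gripper's body presses on something with over 40 N, if the wrist force passes 120 N, or if a joint passes its speed limit or range.

### The arm

A 6-joint arm with a two-finger parallel gripper is mounted at the origin on the work surface. World frame = base frame: x ahead of the robot, y to its left, z up, the work surface at z = 0. Lengths are in m, angles in rad, forces in N, time in s.
With the tool pointing down it reaches from about 0.35 to 0.975 m from the base axis. Payload 4.9 kg.
Tool frame: the origin (TCP) lies at the very end of the fingers, on their centre line; the grasp point (between the pads) lies 19 mm behind it; x points along the fingers, y is the direction in which the jaws open and shut, and the axes are right-handed (so a half turn about x gives the same grasp; the last joint's range is limited). The gripper opens to 85 mm and grips with 20 to 120 N. Pads are 22 mm wide; open, the fingers measure 114 mm over their backs; the gripper's body (76 mm by 85 mm) begins 54 mm behind the grasp point. The pads swing forward as they close: fully open they stand 13 mm farther back than shut.
Start: joints at [1.116, 0.053, 1.613, -0, 1.476, -0.119], TCP at [0.206, 0.59, 0.231] pointing down, gripper open.
Joint ranges: [-3.01, 3.01], [-1.01, 2.22], [0.06, 2.58], [-1.02, 4.17], [0.09, 2.62], [-3.14, 3.14]. Speed limits (rad/s): [2.57, 2.57, 3.14, 3.14, 3.14, 3.14].

### API

Orientations are given as a rotation vector (axis times angle).
In Python, from station import ctrl gives the robot as it stands. The module is installed in compiled form; this text tells all that it offers.
- The arm moves only by the shell command python3 -m handwheel 'ROWS' [FORCE]. ROWS is JSON, one flat list of numbers, 7 for each row, row after row: the opening, from 0 (shut) to 1 (fully open), then the shift along the tool's x, y, z in m, then the turn, a rotation vector about the tool's x, y, z in degrees. A call has 1 to 12 rows; each row is the pose to reach, as a shift and turn from the pose commanded when the call began, along the tool's axes at that moment; what a row does not reach only later rows make up. A row lasts 1/12 s, in which the tool goes at most 41.7 mm and 7.16 degrees, less where a joint would pass 70% of its speed; a pose out of reach is approached as far as the arm can. A call with a gripper value outside its range is refused whole. The fingers move at their own pace and stop on an object; FORCE is the grip in N (left out, the last holds). Time passes only in rows, so rows that repeat a pose let the fingers close. It gives the time, the measured TCP pose, the force and the opening at its end, in the units of the state.
- ctrl.get_obs(): the state, without advancing time (a new reading comes with each control period).
- ctrl.get_image(name): name is "scene" or "side" or "wrist"; returns (picture, depth): 400x640x3 uint8, blue, green, red; 400x640 float32, m along the optical axis (not along the pixel's ray), 0 where there is no reading.
- ctrl.camera_params(name): a dict with "fov_y" (degrees; the focal length in pixels is half the picture's height over the tangent of half this angle, whatever the lens; pixels are square), "cx", "cy" (the principal point, pixels), "R" (3x3) and "t" (3): a world point X has camera coordinates R X + t; the wrist camera has in their place "hand_eye" (4x4, takes a point from camera to tool coordinates, whose origin is the TCP and whose axes are the tool frame's). Camera axes: x right, y down, z forward; pixel columns grow to the right and rows downward; lengths in m; the calibration is good to about 2 mm. A picture is of the moment at which its call begins: read the wrist's pose just before it. camera_params takes no time and is no camera call.
- ctrl.finish_job(): hands the job in, once; it reports no verdict.
The state is a dict: "t": time; "q": joint angles; "dq": joint speeds; "effort": joint torques, N m; "tool_pos": TCP position; "tool_rot": TCP orientation; "contact_force": force on the tool from outside, world axes, zero at the start; "wrist_torque": the same for the moment, N m; "opening": finger opening in m.
Only numpy, scipy, OpenCV 4.12 (cv2) and the standard library are available. Lean on these libraries where they do the work, as an engineer would, in place of code of your own. Each camera call takes 0.05 s, during which the arm holds its last target.

## Working session

There is one attempt and no reset: what is moved stays moved. The work goes in short steps, Python scripts to look and compute and a shell command to move; the robot and the scene stay as the last step left them, time stands still between calls to the robot, and variables do not carry over. Pictures are saved under pics/ and viewed, and the job is handed in when it is done.

```bash
mkdir -p pics
python3 - <<'E'
from station import ctrl
import cv2,numpy as np
print(ctrl.get_obs())
for n in ["scene","side","wrist"]:
    im,d=ctrl.get_image(n); cv2.imwrite(f"pics/{n}0.png",im); np.save(f"{n}0.npy",d)
    print(n,ctrl.camera_params(n))
E
```

```text
{'t': 0.0, 'q': array([ 1.11600470e+00,  5.33919964e-02,  1.61428068e+00, -1.81045513e-05,
        1.47600156e+00, -1.18985377e-01]), 'dq': array([-7.81880290e-05,  4.61782357e-04,  4.28567575e-04, -8.32782218e-04,
        4.99068767e-04,  3.09334457e-04]), 'effort': array([ 6.56818975e-04, -3.93683803e+01, -3.70174456e+01, -2.58724464e-05,
        7.06340492e-03,  5.71570204e-07]), 'tool_pos': array([0.20567864, 0.58953236, 0.23004919]), 'tool_rot': array([ 0.2619585 ,  1.55525786, -0.265115  ]), 'contact_force': array([-0.84109958,  0.89272682,  0.31304042]), 'wrist_torque': array([-0.01064137,  0.00178179,  0.01910662]), 'opening': 0.08526472123295642}
scene {'fov_y': 56.31847545822239, 'cx': 313.67915183904177, 'cy': 199.05772649256556, 'R': array([[ 0.40926483,  0.91240895, -0.00349303],
       [ 0.48438656, -0.22051472, -0.84660671],
       [-0.77322181,  0.34479437, -0.53220755]]), 't': array([-0.21448632, -0.12816508,  1.57482404])}
side {'fov_y': 47.49701338417715, 'cx': 316.17410430024665, 'cy': 197.06900922527782, 'R': array([[ 0.9673313 , -0.2531827 , -0.01298723],
       [-0.162724  , -0.58080275, -0.79761461],
       [ 0.1943992 ,  0.77367091, -0.60302759]]), 't': array([-0.4925448 ,  0.18268856,  1.0592581 ])}
wrist {'fov_y': 64.71574234766385, 'cx': 319.0836826611911, 'cy': 196.51280263224658, 'hand_eye': array([[-7.04462427e-04, -3.10485900e-01,  9.50577724e-01,
        -1.42573754e-01],
       [ 9.99999729e-01, -1.69865149e-05,  7.35540236e-04,
         2.32473699e-04],
       [-2.12227869e-04,  9.50577985e-01,  3.10485828e-01,
        -7.94004651e-02],
       [ 0.00000000e+00,  0.00000000e+00,  0.00000000e+00,
         1.00000000e+00]])}
```

View pics/scene0.png

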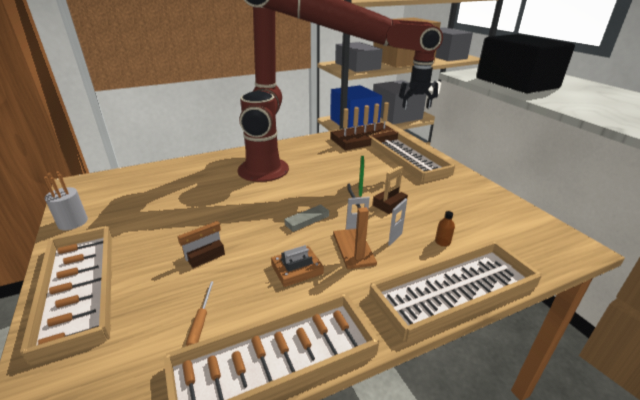

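View pics/side0.png

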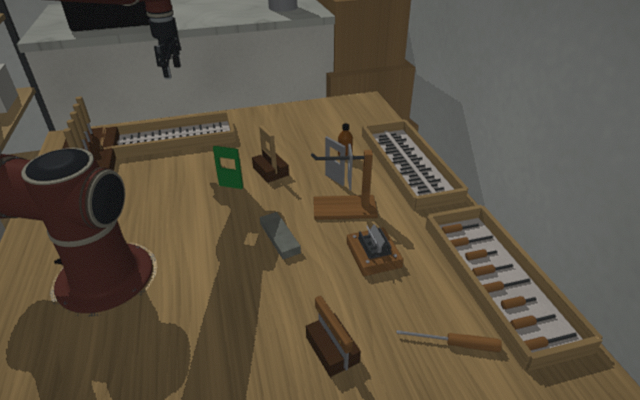

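View pics/wrist0.png

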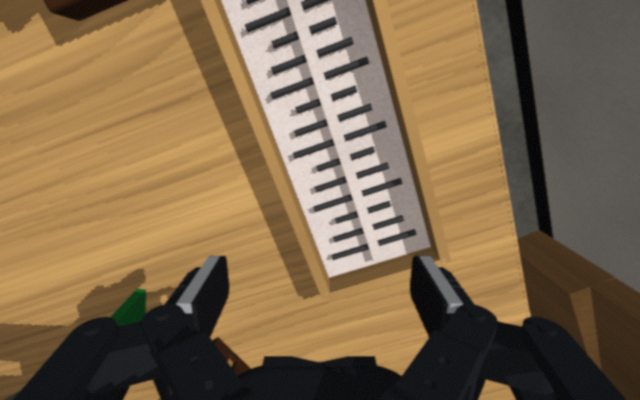

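Scene view: scraper in its chock is at about (203,243), the clip at (297,263), and the hook at (355,235). The pale paddle is at (392,188), with a green look-alike at (361,175). There are two gauge-like plates, at (357,213) and (398,222). I'll enlarge this area to tell them apart.

```bash
cat > h.py <<'E'
import numpy as np,cv2
from scipy.spatial.transform import Rotation as Ro
from station import ctrl
def K(n):
    p=ctrl.camera_params(n); f=200/np.tan(np.radians(p['fov_y']/2)); return p,f
def cloud(n,d,pose=None):
    p,f=K(n); v,u=np.mgrid[0:400,0:640]
    c=np.stack([(u-p['cx'])/f*d,(v-p['cy'])/f*d,d],-1)
    if n=='wrist':
        H=p['hand_eye']; c=c@H[:3,:3].T+H[:3,3]; R=Ro.from_rotvec(pose[1]).as_matrix()
        w=c@R.T+pose[0]
    else: w=(c-p['t'])@p['R']
    w[d==0]=np.nan
    return w
def proj(n,X,pose=None):
    p,f=K(n);X=np.atleast_2d(X)
    if n=='wrist':
        H=p['hand_eye'];R=Ro.from_rotvec(pose[1]).as_matrix()
        c=((X-pose[0])@R-H[:3,3])@H[:3,:3]
    else: c=X@p['R'].T+p['t']
    return np.c_[c[:,0]/c[:,2]*f+p['cx'],c[:,1]/c[:,2]*f+p['cy']]
E
python3 - <<'E'
import cv2
s=cv2.imread('pics/scene0.png');t=cv2.imread('pics/side0.png')
a=cv2.resize(s[140:290,260:460],(800,600),interpolation=2)
b=cv2.resize(t[100:280,200:440],(800,600),interpolation=2)
cv2.imwrite('pics/c1.png',a);cv2.imwrite('pics/c2.png',b)
E
python3 - <<'E'
from h import *
for n,pts in [("scene",[(203,243),(297,263),(357,213),(398,222),(392,188),(361,175)]),("side",[(330,320),(375,240),(330,155),(347,165),(268,145),(228,167)])]:
    w=cloud(n,np.load(n+'0.npy'))
    for u,v in pts: print(n,u,v,w[v,u].round(3))
E
```

```text
scene 203 243 [ 0.456 -0.323  0.042]
scene 297 263 [ 0.655 -0.108  0.048]
scene 357 213 [0.659 0.067 0.164]
scene 398 222 [0.627 0.236 0.063]
scene 392 188 [0.45  0.334 0.065]
scene 361 175 [0.357 0.261 0.087]
side 330 320 [ 0.45  -0.332  0.097]
side 375 240 [ 0.618 -0.122  0.068]
side 330 155 [ 0.652  0.369 -0.002]
side 347 165 [ 0.687  0.298 -0.002]
side 268 145 [ 0.469  0.486 -0.001]
side 228 167 [ 0.325  0.388 -0.002]
```

View pics/c1.png

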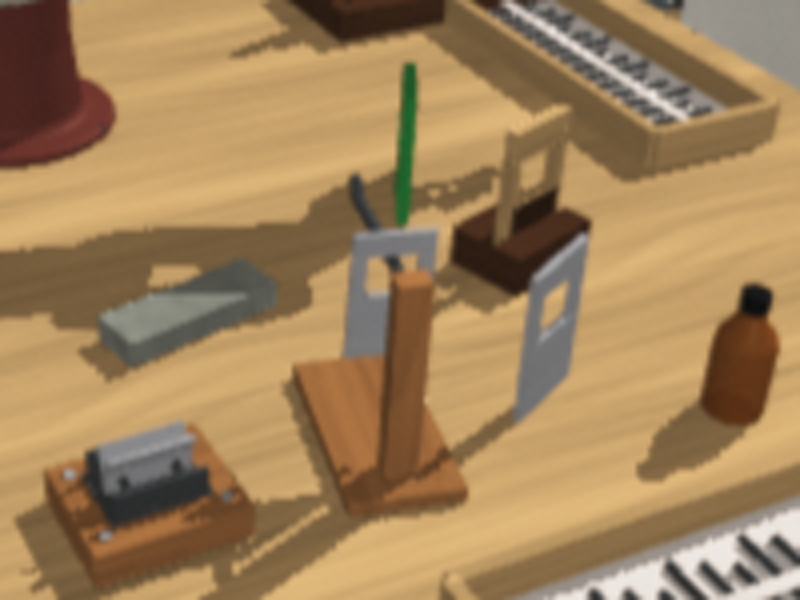

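View pics/c2.png

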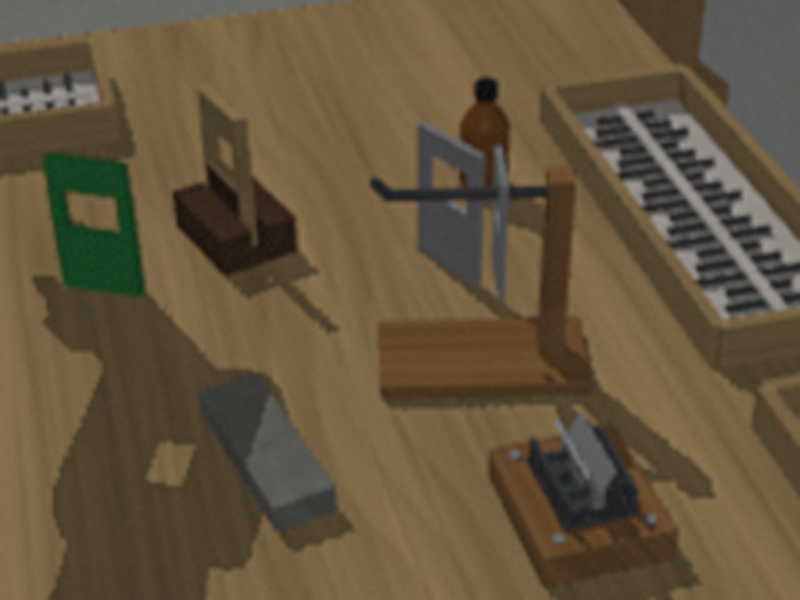

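Run:
```python
from h import *
C={n:cloud(n,np.load(n+'0.npy')) for n in ("scene","side")}
I={n:cv2.imread(f'pics/{n}0.png') for n in C}
def box(name,lo,hi,col=None):
    for n in C:
        w=C[n];m=np.all((w>lo)&(w<hi),-1)
        p=w[m]
        if len(p)<8: print(name,n,len(p));continue
        # robust
        r=cv2.minAreaRect(p[:,:2].astype(np.float32)*1000)
        print(name,n,len(p),'rect c',np.round(r[0],1),'sz',np.round(r[1],1),'ang',round(r[2],1),'z',np.percentile(p[:,2],[5,50,95]).round(4), 'med',np.median(p,0).round(4))
box('scraper top',(.35,-.45,.09),(.55,-.2,.13))
box('scraper chock',(.35,-.45,.030),(.55,-.2,.044))
box('clip top',(.55,-.2,.055),(.75,-.03,.1))
box('clip block',(.55,-.2,.027),(.75,-.03,.036))
box('post',(.55,-.05,.172),(.8,.12,.2))
box('arm',(.45,-.05,.155),(.8,.15,.19))
box('hookbase',(.45,-.05,.01),(.8,.15,.018))
box('paddle top',(.38,.25,.1),(.5,.42,.16))
box('paddle chock',(.33,.25,.032),(.55,.42,.044))
box('plate2',(.57,.18,.02),(.7,.3,.16))
box('green',(.25,.15,.02),(.38,.33,.2))
box('green hi',(.25,.15,.1),(.38,.33,.2))
```

```text
scraper top scene 187 rect c [ 458.6 -327.4] sz [ 20.3 120.9] ang 14.7 z [0.0905 0.0945 0.0969] med [ 0.4613 -0.333   0.0945]
scraper top side 508 rect c [ 455.4 -330.4] sz [ 16.5 123.1] ang 12.8 z [0.0922 0.0964 0.0985] med [ 0.4555 -0.3374  0.0964]
scraper chock scene 395 rect c [ 473.7 -323.5] sz [ 38.3 109.2] ang 13.9 z [0.0317 0.0356 0.0416] med [ 0.4729 -0.326   0.0356]
scraper chock side 1051 rect c [ 456. -331.] sz [ 67.3 108.7] ang 12.6 z [0.0328 0.0369 0.0399] med [ 0.4427 -0.3424  0.0369]
clip top scene 170 rect c [626.5 -99.5] sz [26.3 64.7] ang 2.3 z [0.0574 0.0641 0.0687] med [ 0.6231 -0.1     0.0641]
clip top side 178 rect c [ 632.2 -103.6] sz [35.1 67.1] ang 2.0 z [0.0558 0.0648 0.0705] med [ 0.6303 -0.1047  0.0648]
clip block scene 478 rect c [ 629.8 -100. ] sz [ 98.8 118.1] ang 0.8 z [0.0272 0.0285 0.0341] med [ 0.6536 -0.1196  0.0285]
clip block side 877 rect c [ 625.2 -103.1] sz [ 99.4 120.8] ang 1.0 z [0.0273 0.0294 0.0339] med [ 0.6147 -0.128   0.0294]
post scene 162 rect c [649.2  84.1] sz [61.2 60.5] ang 77.2 z [0.1729 0.1777 0.1855] med [0.6287 0.082  0.1777]
[... 1029 characters left out ...]
37  0.308  0.0366]
plate2 scene 372 rect c [628.  231.6] sz [ 8.7 82.3] ang 26.4 z [0.0252 0.0744 0.1289] med [0.6321 0.2272 0.0744]
plate2 side 530 rect c [624.6 228.9] sz [14.7 84.5] ang 26.4 z [0.0255 0.0714 0.1296] med [0.6252 0.2249 0.0714]
green scene 138 rect c [327.9 278.8] sz [12.3 75.8] ang 62.3 z [0.03   0.0919 0.1293] med [0.3543 0.2657 0.0919]
green side 751 rect c [322.7 277.9] sz [20.2 77.9] ang 59.7 z [0.0249 0.0755 0.1299] med [0.3231 0.2739 0.0755]
green hi scene 60 rect c [327.5 279. ] sz [10.7 74.9] ang 61.0 z [0.1024 0.1248 0.1299] med [0.3415 0.2704 0.1248]
green hi side 290 rect c [322.6 278.6] sz [19.2 77. ] ang 62.0 z [0.1022 0.1193 0.1308] med [0.3231 0.2741 0.1193]
```

```bash
cat >> h.py <<'E'
def rel(target_pos,R_target):
    """shift and rotvec(deg) in current tool axes. uses measured pose"""
    o=ctrl.get_obs(); R=Ro.from_rotvec(o['tool_rot'])
    s=R.inv().apply(np.array(target_pos)-o['tool_pos']); r=(R.inv()*R_target).as_rotvec(degrees=True)
    return o,s.round(4),r.round(2)
def down(ang):
    """tool x down, tool y along world heading ang (deg)"""
    a=np.radians(ang); x=np.array([0,0,-1.]); y=np.array([np.cos(a),np.sin(a),0]); return Ro.from_matrix(np.c_[x,y,np.cross(x,y)])
E
python3 - <<'E'
from h import *
o=ctrl.get_obs();print(Ro.from_rotvec(o['tool_rot']).as_matrix().round(3))
for a in (13.5,193.5): print(rel((.457,-.329,.23),down(a)))
print(rel((.48,.1,.25),down(13.5)))
E
```

```text
[[-0.001  0.329  0.944]
 [-0.002  0.944 -0.329]
 [-1.    -0.002 -0.   ]]
({'t': 0.15, 'q': array([ 1.11602244e+00,  5.32123748e-02,  1.61398153e+00, -1.29244410e-06,
        1.47607543e+00, -1.19013723e-01]), 'dq': array([-0.00230053, -0.00182125, -0.00390557,  0.00137331, -0.00145271,
        0.00086436]), 'effort': array([ 9.63114835e-04, -3.94248426e+01, -3.70719445e+01, -1.05639047e-04,
        4.72553453e-03, -2.63420918e-05]), 'tool_pos': array([0.20571251, 0.5896373 , 0.23033928]), 'tool_rot': array([ 0.26223009,  1.55516362, -0.26476667]), 'contact_force': array([-0.52735908, -0.89474605, -0.39345759]), 'wrist_torque': array([ 0.04890394, -0.00232026,  0.00099769]), 'opening': 0.08515830051129046}, array([ 0.0015, -0.7845,  0.5399]), array([5.726e+01, 4.000e-02, 9.000e-02]))
({'t': 0.15, 'q': array([ 1.11602244e+00,  5.32123748e-02,  1.61398153e+00, -1.29244410e-06,
        1.47607543e+00, -1.19013723e-01]), 'dq': array([-0.00230053, -0.00182125, -0.00390557,  0.00137331, -0.00145271,
        0.00086436]), 'effort': array([ 9.63114835e-04, -3.94248426e+01, -3.70719445e+01, -1
[... 441 characters left out ...]
ray([ 1.11602244e+00,  5.32123748e-02,  1.61398153e+00, -1.29244410e-06,
        1.47607543e+00, -1.19013723e-01]), 'dq': array([-0.00230053, -0.00182125, -0.00390557,  0.00137331, -0.00145271,
        0.00086436]), 'effort': array([ 9.63114835e-04, -3.94248426e+01, -3.70719445e+01, -1.05639047e-04,
        4.72553453e-03, -2.63420918e-05]), 'tool_pos': array([0.20571251, 0.5896373 , 0.23033928]), 'tool_rot': array([ 0.26223009,  1.55516362, -0.26476667]), 'contact_force': array([-0.52735908, -0.89474605, -0.39345759]), 'wrist_torque': array([ 0.04890394, -0.00232026,  0.00099769]), 'opening': 0.08515830051129046}, array([-0.0191, -0.372 ,  0.4203]), array([5.726e+01, 4.000e-02, 9.000e-02]))
```

```bash
python3 -m handwheel '[1,-0.04,-0.32,0.5,57,0,0, 1,-0.04,-0.32,0.5,57,0,0, 1,-0.04,-0.32,0.5,57,0,0, 1,-0.04,-0.32,0.5,57,0,0, 1,-0.04,-0.32,0.5,57,0,0, 1,-0.04,-0.32,0.5,57,0,0, 1,-0.04,-0.32,0.5,57,0,0, 1,-0.04,-0.32,0.5,57,0,0, 1,-0.04,-0.32,0.5,57,0,0, 1,-0.04,-0.32,0.5,57,0,0, 1,-0.04,-0.32,0.5,57,0,0, 1,-0.04,-0.32,0.5,57,0,0]'
python3 - <<'E'
from h import *
o,s,r=rel((.58,.12,.27),down(13.5));print(o['tool_pos'],s,r)
E
```

```text
t: 1.15
tool_pos: [0.5148, 0.1958, 0.2649]
tool_rot: [1.031, 1.313, -1.031]
contact_force: [0.9, -0.1, 0.4]
opening: 0.0856
[0.51476472 0.19581264 0.26486414] [-0.0051  0.0453  0.0891] [ 0.25 -0.01  0.  ]
```

```bash
python3 -m handwheel '[1,-0.005,0.045,0.09,0,0,0, 1,-0.005,0.045,0.09,0,0,0, 1,-0.005,0.045,0.09,0,0,0, 1,-0.005,0.045,0.09,0,0,0, 1,-0.005,0.045,0.09,0,0,0]'
python3 - <<'E'
from h import *
o=ctrl.get_obs(); print(o['tool_pos'],np.abs(o['dq']).max())
im,d=ctrl.get_image('wrist'); cv2.imwrite('pics/w1.png',im); np.savez('w1.npz',d=d,p=o['tool_pos'],r=o['tool_rot'])
E
```

```text
t: 1.57
tool_pos: [0.5791, 0.1206, 0.2693]
tool_rot: [1.032, 1.314, -1.032]
contact_force: [0.2, -0.3, -1.1]
opening: 0.0852
[0.57912636 0.12060789 0.26933292] 0.03777161643512364
```

View pics/w1.png

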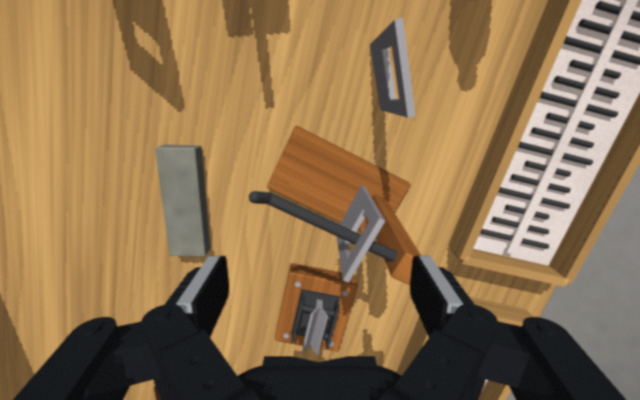

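Wrist view: the hook arm runs from (258,197) to (392,258), with the smaller gauge hanging on it at (362,235). The larger plate stands apart at (395,70). The clip is at (318,315). I'll fit all of these now.

```bash
cat > fit.py <<'E'
from h import *
def fits(C):
    def rect(name,lo,hi):
      for n,w in C.items():
        m=np.all((w>lo)&(w<hi),-1); p=w[m]
        if len(p)<20: continue
        r=cv2.minAreaRect(p[:,:2].astype(np.float32)*1000)
        print(name,n,len(p),np.round(r[0],1),np.round(r[1],1),round(r[2],1),'zmed',np.median(p[:,2]).round(4))
    rect('clipblock',(.55,-.2,.025),(.75,-.03,.038)); rect('clip top',(.55,-.2,.055),(.75,-.03,.09))
    rect('hookbase',(.49,-.02,.008),(.76,.2,.02))
    rect('arm front',(.45,.0,.155),(.6,.15,.19)); rect('post',(.66,.0,.172),(.75,.15,.19))
    for n,w in C.items():
        m=np.all((w>(.45,0,.155))&(w<(.612,.15,.19)),-1);p=w[m]
        if len(p)<20: continue
        l=cv2.fitLine(p[:,:2].astype(np.float32),cv2.DIST_HUBER,0,.01,.01).ravel()
        print('arm line',n,len(p),np.degrees(np.arctan2(l[1],l[0])).round(2),l.round(4),'x range',p[:,0].min(),p[:,0].max(), 'tip',p[p[:,0].argmin()].round(4),'zmed',np.median(p[:,2]).round(4))
E
python3 - <<'E'
from fit import *
z=np.load('w1.npz')
C={n:cloud(n,np.load(n+'0.npy')) for n in ("scene","side")}
C['wrist']=cloud('wrist',z['d'],(z['p'],z['r']))
fits(C)
E
```

```text
clipblock scene 665 [630.  -99.9] [100.5 120.3] 0.3 zmed 0.028
clipblock side 1006 [ 625.1 -103.2] [ 99.4 121.5] 1.1 zmed 0.0291
clipblock wrist 3493 [626.6 -97.8] [100.2 121.3] 1.4 zmed 0.0301
clip top scene 170 [626.5 -99.5] [26.3 64.7] 2.3 zmed 0.0641
clip top side 178 [ 632.2 -103.6] [35.1 67.1] 2.0 zmed 0.0648
clip top wrist 687 [626.4 -97.4] [53.  67.8] 0.8 zmed 0.0653
hookbase scene 824 [623.  123.8] [158.8 173.5] 77.1 zmed 0.0114
hookbase side 1233 [620.6 121. ] [162.8 169.4] 76.7 zmed 0.0123
hookbase wrist 6937 [620.2 123.9] [155.6 170.3] 77.3 zmed 0.0139
arm front scene 53 [559.2 102.8] [ 9.3 61.2] 78.0 zmed 0.1676
arm front side 125 [562.6  98. ] [13.3 75.2] 76.2 zmed 0.1666
arm front wrist 1119 [562.8 103.9] [ 9.8 76.9] 76.9 zmed 0.1694
post scene 51 [669.8  77.9] [25.1 18.5] 82.0 zmed 0.1767
post side 45 [667.6  72.9] [27.8 15.1] 82.8 zmed 0.178
post wrist 309 [665.6  80. ] [28.2 12.6] 86.3 zmed 0.1799
arm line scene 53 -14.53 [ 0.968  -0.2509  0.5613  0.1013] x range 0.5294579788592856 0.5892733910289295 tip [0.5295 0.11   0.1757] zmed 0.1676
arm line side 144 -13.09 [ 0.974  -0.2266  0.5673  0.0956] x range 0.5255543153029113 0.6119886489313119 tip [0.5256 0.1045 0.1775] zmed 0.1666
arm line wrist 1285 -12.85 [ 0.9749 -0.2225  0.5703  0.1036] x range 0.5252223497040793 0.6119106550581629 tip [0.5252 0.1122 0.1774] zmed 0.1693
```

```bash
python3 -m handwheel '[1,0.03,-0.21,0.36,0,0,0, 1,0.03,-0.21,0.36,0,0,0, 1,0.03,-0.21,0.36,0,0,0, 1,0.03,-0.21,0.36,0,0,0, 1,0.03,-0.21,0.36,0,0,0, 1,0.03,-0.21,0.36,0,0,0, 1,0.03,-0.21,0.36,0,0,0, 1,0.03,-0.21,0.36,0,0,0, 1,0.03,-0.21,0.36,0,0,0, 1,0.03,-0.21,0.36,0,0,0, 1,0.03,-0.21,0.36,0,0,0, 1,0.03,-0.21,0.36,0,0,0]'
python3 - <<'E'
from h import *
o=ctrl.get_obs(); print(o['tool_pos'],np.abs(o['dq']).max(),o['q'])
im,d=ctrl.get_image('wrist'); cv2.imwrite('pics/w2.png',im); np.savez('w2.npz',d=d,p=o['tool_pos'],r=o['tool_rot'])
w=cloud('wrist',d,(o['tool_pos'],o['tool_rot']))
for lo,hi in [((.35,-.45,.09),(.55,-.2,.11)),((.35,-.45,.030),(.55,-.2,.044))]:
    p=w[np.all((w>lo)&(w<hi),-1)]; r=cv2.minAreaRect(p[:,:2].astype(np.float32)*1000); print(len(p),r,np.median(p[:,2]))
E
```

```text
t: 2.62
tool_pos: [0.4602, -0.2785, 0.2394]
tool_rot: [1.032, 1.314, -1.031]
contact_force: [1.2, 1.4, -0.7]
opening: 0.0855
[ 0.46022503 -0.27849936  0.23943664] 0.0522563267955212 [-6.82857608e-01 -1.60634522e-01  1.80450705e+00  5.57894649e-04
  1.49885834e+00 -9.21366178e-01]
1840 ((456.1530456542969, -326.1461486816406), (15.688361167907715, 121.8005142211914), 13.054506301879883) 0.09748332970022162
3315 ((455.9357604980469, -323.97113037109375), (66.07380676269531, 105.35177612304688), 12.932735443115234) 0.03785500060801067
```

View pics/w2.png

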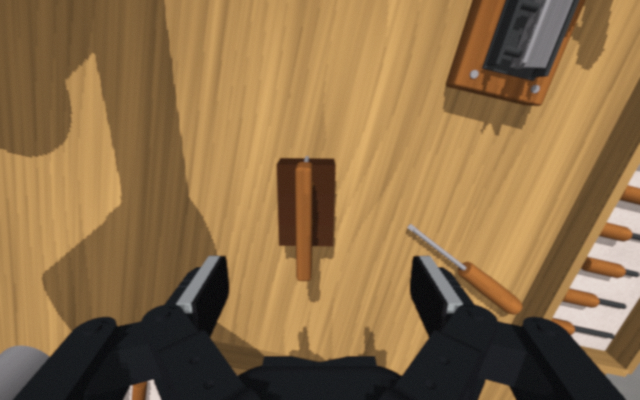

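Run:
```python
from h import *
o,s,r=rel((.4563,-.328,.066),down(13.1));print(s,r)
```

```text
[ 0.1736 -0.0164  0.0482] [ 0.68 -0.06 -0.01]
```

```bash
python3 -m handwheel '[1,0.04,-0.0165,0.048,0.7,0,0, 1,0.07,-0.0165,0.048,0.7,0,0, 1,0.1,-0.0165,0.048,0.7,0,0, 1,0.135,-0.0165,0.048,0.7,0,0, 1,0.16,-0.0165,0.048,0.7,0,0, 1,0.173,-0.0165,0.048,0.7,0,0, 1,0.173,-0.0165,0.048,0.7,0,0]'
python3 - <<'E'
from h import *
o,s,r=rel((.4563,-.328,.066),down(13.1));print(o['tool_pos'],s,r,o['contact_force'])
E
```

```text
t: 3.25
tool_pos: [0.4552, -0.3253, 0.0633]
tool_rot: [1.039, 1.317, -1.038]
contact_force: [-1.2, -0.4, 0.0]
opening: 0.0851
[ 0.45518028 -0.32531939  0.0633117 ] [-0.0027  0.0005  0.0028] [ 0.13 -0.35  0.21] [-1.16236725 -0.36987369  0.02033081]
```

```bash
python3 -m handwheel '[0.5,-0.002,0,0,0,0,0, 0,-0.002,0,0,0,0,0, 0,-0.002,0,0,0,0,0, 0,-0.002,0,0,0,0,0, 0,-0.002,0,0,0,0,0, 0,-0.002,0,0,0,0,0, 0,-0.002,0,0,0,0,0, 0,-0.002,0,0,0,0,0]' 60
python3 - <<'E'
from h import *
o=ctrl.get_obs();print(o['tool_pos'],o['opening'],o['contact_force'],o['wrist_torque'])
E
```

```text
t: 3.92
tool_pos: [0.4567, -0.3299, 0.0702]
tool_rot: [1.039, 1.307, -1.04]
contact_force: [-0.3, 0.8, 5.1]
opening: 0.0148
[ 0.45672057 -0.32987069  0.07020838] 0.014839866859948384 [-0.31129736  0.76285539  5.11570197] [0.01656511 0.15476161 0.00531934]
```

```bash
python3 -m handwheel '[0,-0.01,0,0,0,0,0, 0,-0.03,0,0,0,0,0, 0,-0.05,0,0,0,0,0, 0,-0.08,0,0,0,0,0, 0,-0.11,0,0,0,0,0, 0,-0.13,0,0,0,0,0, 0,-0.13,0,0,0,0,0, 0,-0.13,0,0,0,0,0]'
python3 - <<'E'
from h import *
o=ctrl.get_obs();print(o['tool_pos'],o['opening'],o['contact_force'],o['wrist_torque'])
im,d=ctrl.get_image('wrist'); cv2.imwrite('pics/w3.png',im); np.savez('w3.npz',d=d,p=o['tool_pos'],r=o['tool_rot'])
im,d=ctrl.get_image('side'); cv2.imwrite('pics/s3.png',cv2.resize(im[180:400,200:480],(800,628))[:600]); np.save('side3.npy',d)
E
```

```text
t: 4.58
tool_pos: [0.4565, -0.3294, 0.1997]
tool_rot: [1.039, 1.307, -1.039]
contact_force: [0.3, 0.8, -2.8]
opening: 0.0147
[ 0.45645875 -0.32938897  0.19965113] 0.014738383502189764 [ 0.3448573   0.84892326 -2.84611002] [-0.01639855  0.00649559  0.04793704]
```

View pics/s3.png

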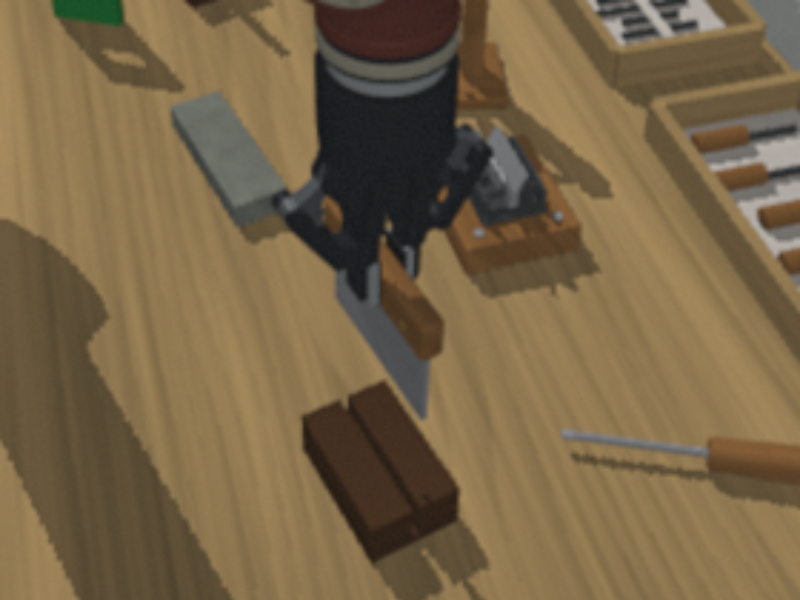

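View pics/w3.png

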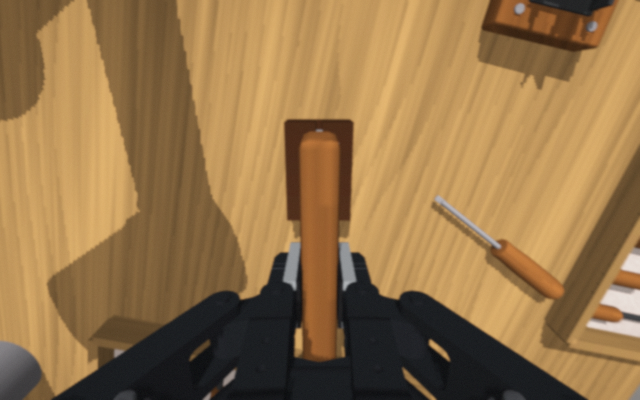

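Run:
```python
from h import *
z=np.load('w3.npz'); w=cloud('wrist',z['d'],(np.zeros(3),np.zeros(3))) # tool coords
m=(w[...,0]<-.015)&(w[...,0]>-.06)&(np.abs(w[...,1])<.02)&(w[...,2]<0)
m[240:]=0
p=w[m]; print(len(p)); 
for a in range(3): print(np.percentile(p[:,a],[0,2,50,98,100]).round(4))
r=cv2.minAreaRect(p[:,1:].astype(np.float32)*1000);print(r)
v=np.argwhere(m);print(v.min(0),v.max(0))
d=z['d'];C=cloud('side',np.load('side3.npy'))
p=C[np.all((C>(.35,-.45,.12))&(C<(.55,-.2,.24)),-1)];print(len(p))
lo=C[np.all((C>(.35,-.45,.12))&(C<(.55,-.2,.19)),-1)];print(len(lo),lo[:,1].min(),lo[:,1].max(),lo[:,2].min())
o,s,r=rel((.627,-.10,.2),down(1.2));print(s,r)
```

```text
4171
[-0.03   -0.0288 -0.0273 -0.0218 -0.015 ]
[-0.0075 -0.0071  0.0007  0.0081  0.0086]
[-0.0643 -0.0639 -0.0461 -0.0249 -0.0227]
((0.5154409408569336, -43.466209411621094), (41.59003448486328, 16.079998016357422), 89.99828338623047)
[135 299] [239 340]
1380
551 -0.3834827786985735 -0.27311178767997524 0.13232724575095922
[-0.0035  0.2189 -0.1835] [11.85 -0.18  0.15]
```

```bash
python3 - <<'E'
from h import *
o,s,r=rel((.565,-.08,.2),down(1.2));print(s,r)
E
python3 -m handwheel '[0,0,0.16,-0.215,-11.9,0,0, 0,0,0.16,-0.215,-11.9,0,0]' >/dev/null & wait; true
```

```text
[-0.0033  0.1631 -0.217 ] [11.85 -0.18  0.15]
```

I typed the turn with the wrong sign in those two rows. The tool is in free air, so I'll recompute and correct it.

Run:
```python
from h import *
o,s,r=rel((.565,-.08,.2),down(1.2));print(o['t'],o['tool_pos'],s,r)
```

```text
4.85 [ 0.48801568 -0.25249013  0.19571819] [-0.0041  0.1426 -0.1238] [23.79 -0.22  0.19]
```

```bash
python3 -m handwheel '[0,-0.004,0.1426,-0.124,23.8,0,0, 0,-0.004,0.1426,-0.124,23.8,0,0, 0,-0.004,0.1426,-0.124,23.8,0,0, 0,-0.004,0.1426,-0.124,23.8,0,0, 0,-0.004,0.1426,-0.124,23.8,0,0, 0,-0.004,0.1426,-0.124,23.8,0,0, 0,-0.004,0.1426,-0.124,23.8,0,0]'
python3 - <<'E'
from fit import *
o=ctrl.get_obs();print(o['tool_pos'],o['opening'],np.abs(o['dq']).max())
im,d=ctrl.get_image('wrist'); cv2.imwrite('pics/w4.png',im); np.savez('w4.npz',d=d,p=o['tool_pos'],r=o['tool_rot'])
fits({'wrist':cloud('wrist',d,(o['tool_pos'],o['tool_rot']))})
print(rel((.627,-.101,.2),down(1.2)))
E
```

```text
t: 5.43
tool_pos: [0.5655, -0.0782, 0.1998]
tool_rot: [1.19, 1.225, -1.195]
contact_force: [0.2, -0.5, -2.9]
opening: 0.0153
[ 0.56553369 -0.0781536   0.19983789] 0.015260533736268388 0.04752641890954214
clipblock wrist 6311 [629.9 -98. ] [ 92.9 119.8] 1.5 zmed 0.0302
clip top wrist 1571 [626.  -97.3] [53.2 66.8] 0.3 zmed 0.0656
hookbase wrist 7356 [608.   71.8] [ 51.3 170.6] 78.0 zmed 0.0139
({'t': 5.4833, 'q': array([-2.69580093e-01, -5.13324486e-02,  1.76951929e+00, -5.04910339e-04,
        1.42812701e+00, -2.91311519e-01]), 'dq': array([-0.03437821, -0.01091493, -0.00287839, -0.00072016,  0.00037925,
       -0.0009835 ]), 'effort': array([ 1.14227906e+00, -3.54556811e+01, -3.79164040e+01,  8.44435743e-02,
        6.39333943e-03,  9.91264300e-03]), 'tool_pos': array([ 0.56531555, -0.07936476,  0.20011075]), 'tool_rot': array([ 1.1915147 ,  1.22347668, -1.19615996]), 'contact_force': array([ 0.00994501, -0.87055376, -2.12687091]), 'wrist_torque': array([-0.03421809, -0.04063952, -0.01748982]), 'opening': 0.015075203275622314}, array([-0.0002,  0.0612,  0.023 ]), array([ 0.05, -0.05,  0.27]))
```

View pics/w4.png

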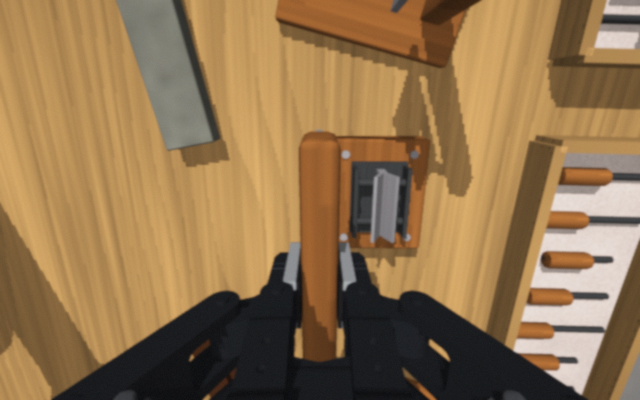

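```bash
python3 - <<'E'
from h import *
for f in ('w4','w1'):
    z=np.load(f+'.npz');w=cloud('wrist',z['d'],(z['p'],z['r']))
    for y0 in (-.12,-.098,-.076):
        m=(np.abs(w[...,1]-y0)<.0025)&(np.abs(w[...,0]-.627)<.035)&(w[...,2]>.03)
        p=w[m]; b=np.round(p[:,0]/.003).astype(int)
        print(f,y0,[(round(k*3),round(float(np.median(p[b==k,2]))*1000,0) if 0 else int(1000*np.median(p[b==k,2])),int(1000*p[b==k,2].max())) for k in np.unique(b)])
C=cloud('side',np.load('side0.npy'))
E
python3 - <<'E'
import cv2
im=cv2.imread('pics/w4.png')[130:260,300:450];cv2.imwrite('pics/w4c.png',cv2.resize(im,(690,598),interpolation=2))
E
```

```text
w4 -0.12 [(591, 30, 30), (594, 30, 30), (597, 30, 30), (600, 44, 54), (603, 53, 54), (606, 49, 50), (609, 48, 51), (612, 48, 50), (615, 49, 69), (618, 68, 71), (621, 63, 66), (624, 59, 61), (627, 55, 58), (630, 60, 65), (633, 66, 69), (636, 70, 71), (639, 70, 70), (642, 50, 50), (645, 49, 51), (648, 49, 50), (651, 53, 54), (654, 54, 54), (663, 30, 30)]
w4 -0.098 [(591, 30, 30), (594, 30, 30), (597, 30, 34), (600, 53, 55), (603, 53, 55), (606, 33, 34), (609, 34, 35), (612, 33, 35), (615, 34, 71), (618, 67, 70), (621, 60, 66), (624, 58, 59), (627, 56, 58), (630, 61, 64), (633, 67, 71), (636, 70, 71), (645, 35, 35), (648, 40, 54), (651, 53, 54), (654, 53, 55), (660, 30, 31)]
w4 -0.076 [(591, 254, 255), (594, 254, 256), (597, 255, 257), (600, 256, 257), (603, 255, 271), (606, 272, 277), (609, 276, 279), (612, 49, 278), (615, 49, 71), (618, 48, 72), (621, 62, 66), (624, 58, 59), (627, 56, 59), (630, 63, 66), (633, 68, 71), (636, 70, 71), (642, 49, 51), (645, 48, 50), (648, 48, 54), (651, 53, 55), (660, 30, 31), (663, 30, 30)]
w1 -0.12 [(594, 30, 30), (597, 30, 30), (600, 48, 54), (603, 53
[... 303 characters left out ...]
(591, 30, 30), (594, 31, 32), (597, 30, 34), (600, 52, 55), (603, 53, 55), (606, 34, 35), (609, 33, 34), (612, 33, 35), (615, 52, 69), (618, 50, 71), (621, 63, 66), (624, 58, 60), (627, 56, 59), (630, 62, 64), (633, 67, 69), (636, 70, 72), (645, 33, 34), (648, 43, 54), (651, 53, 54), (654, 54, 54), (660, 31, 31)]
w1 -0.076 [(591, 30, 30), (594, 31, 31), (597, 32, 34), (600, 53, 55), (603, 50, 54), (606, 46, 49), (609, 46, 51), (612, 46, 50), (615, 47, 70), (618, 48, 71), (621, 46, 65), (624, 59, 59), (627, 57, 59), (630, 62, 66), (633, 67, 71), (636, 46, 70), (639, 44, 50), (642, 47, 50), (645, 47, 50), (648, 46, 54), (651, 54, 55), (654, 54, 54), (657, 30, 30), (660, 30, 30), (663, 30, 30)]
```

View pics/w4c.png

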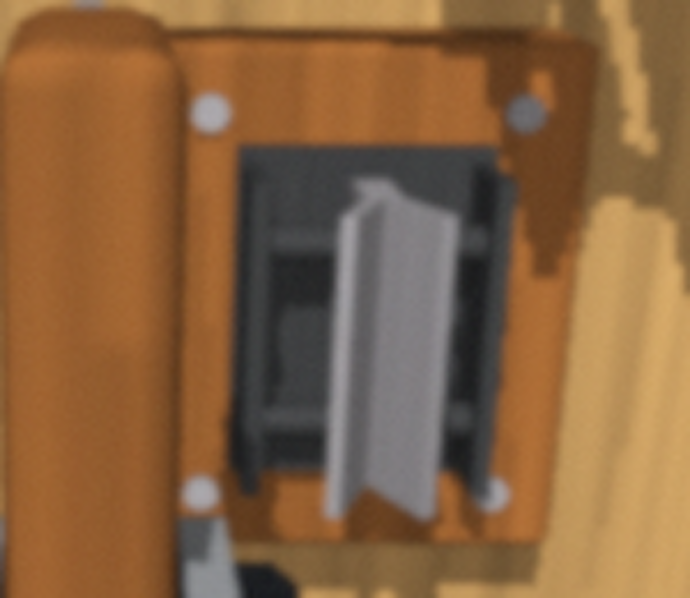

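```bash
python3 -m handwheel '[0,0,0.03,0.011,0,0,0, 0,0.02,0.061,0.0225,0,0,0, 0,0.045,0.061,0.0225,0,0,0, 0,0.045,0.061,0.0225,0,0,0, 0,0.045,0.061,0.0225,0,0,0, 0,0.045,0.061,0.0225,0,0,0]'
python3 - <<'E'
from h import *
o,s,r=rel((.6265,-.101,.09),down(1.3));print(o['tool_pos'],s,r,o['contact_force'])
E
```

```text
t: 5.98
tool_pos: [0.6273, -0.1022, 0.158]
tool_rot: [1.195, 1.219, -1.196]
contact_force: [0.4, -0.4, -0.6]
opening: 0.0153
[ 0.62727386 -0.1021973   0.15800274] [ 0.068  -0.0007 -0.0012] [-0.21 -0.01  0.04] [ 0.39680274 -0.37833143 -0.58221359]
```

```bash
python3 -m handwheel '[0,0.01,-0.0005,-0.001,0,0,0, 0,0.02,-0.0005,-0.001,0,0,0, 0,0.026,-0.0005,-0.001,0,0,0, 0,0.032,-0.0005,-0.001,0,0,0, 0,0.038,-0.0005,-0.001,0,0,0, 0,0.043,-0.0005,-0.001,0,0,0, 0,0.043,-0.0005,-0.001,0,0,0]'
python3 - <<'E'
from h import *
o=ctrl.get_obs();print(o['tool_pos'],o['contact_force'],o['wrist_torque'],o['opening'])
im,d=ctrl.get_image('side'); cv2.imwrite('pics/s5.png',cv2.resize(im[180:300,300:460],(800,600),interpolation=2))
E
```

```text
t: 6.57
tool_pos: [0.6275, -0.1006, 0.1171]
tool_rot: [1.193, 1.219, -1.195]
contact_force: [-5.1, 0.2, 9.3]
opening: 0.0153
[ 0.62749998 -0.10056801  0.1170617 ] [-5.07931805  0.21493418  9.26722485] [0.1635731  1.17786094 0.06786128] 0.015267613716837896
```

View pics/s5.png

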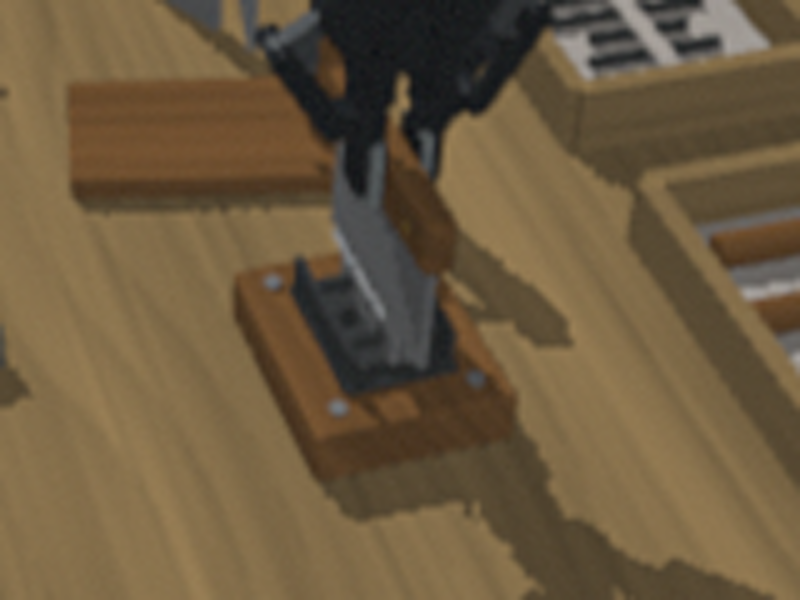

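```bash
python3 -m handwheel '[0,0,-0.0015,0,0,0,0, 0,0,-0.0015,0,0,0,0, 0,0.005,-0.0015,0,0,0,0, 0,0.01,-0.0015,0,0,0,0, 0,0.01,-0.0015,0,0,0,0]'
python3 - <<'E'
from h import *
o=ctrl.get_obs();print(o['tool_pos'],o['contact_force'],o['wrist_torque'],o['opening'])
E
```

```text
t: 7.03
tool_pos: [0.6267, -0.101, 0.107]
tool_rot: [1.193, 1.217, -1.193]
contact_force: [-2.8, -0.5, 5.4]
opening: 0.015
[ 0.62665775 -0.10096407  0.10701939] [-2.75705883 -0.47685937  5.40300794] [-0.03531849  0.58696131  0.19285469] 0.015003185280169884
```

```bash
python3 -m handwheel '[0,0.003,-0.0008,0,0,0,0, 0,0.007,-0.0008,0,0,0,0, 0,0.01,-0.0008,0,0,0,0, 0,0.012,-0.0008,0,0,0,0, 0,0.014,-0.0008,0,0,0,0, 0,0.014,-0.0008,0,0,0,0]'
python3 - <<'E'
from h import *
o=ctrl.get_obs();print(o['tool_pos'],o['contact_force'],o['wrist_torque'],o['opening'])
E
```

```text
t: 7.53
tool_pos: [0.6268, -0.101, 0.0962]
tool_rot: [1.194, 1.216, -1.192]
contact_force: [-7.3, 2.1, 17.1]
opening: 0.0153
[ 0.62684267 -0.10104794  0.09619252] [-7.34001406  2.06558932 17.05377684] [0.20337258 1.65149912 0.14669967] 0.015285325427982017
```

```bash
python3 -m handwheel '[0,0.003,-0.001,0,0,0,0, 0,0.006,-0.001,0,0,0,0, 0,0.006,-0.001,0,0,0,0, 0,0.006,-0.001,0,0,0,0]'
python3 - <<'E'
from h import *
o=ctrl.get_obs();print(o['tool_pos'],o['contact_force'],o['wrist_torque'],o['opening'])
im,d=ctrl.get_image('side'); cv2.imwrite('pics/s6.png',cv2.resize(im[180:300,300:460],(800,600),interpolation=2)); 
w=cloud('side',d); p=w[np.all((w>(.58,-.2,.1))&(w<(.68,-.12,.14)),-1)]; print(len(p),np.percentile(p[:,2],[50,90,98]),p[:,1].min())
E
```

```text
t: 7.87
tool_pos: [0.6273, -0.1012, 0.0961]
tool_rot: [1.194, 1.214, -1.191]
contact_force: [-16.0, 4.8, 40.0]
opening: 0.0148
[ 0.62731754 -0.10115585  0.09611225] [-16.00713677   4.77146006  40.03327859] [0.74813053 3.57740055 0.06404522] 0.014811439182958358
192 [0.11881543 0.12322412 0.1242745 ] -0.16455286367100722
```

View pics/s6.png

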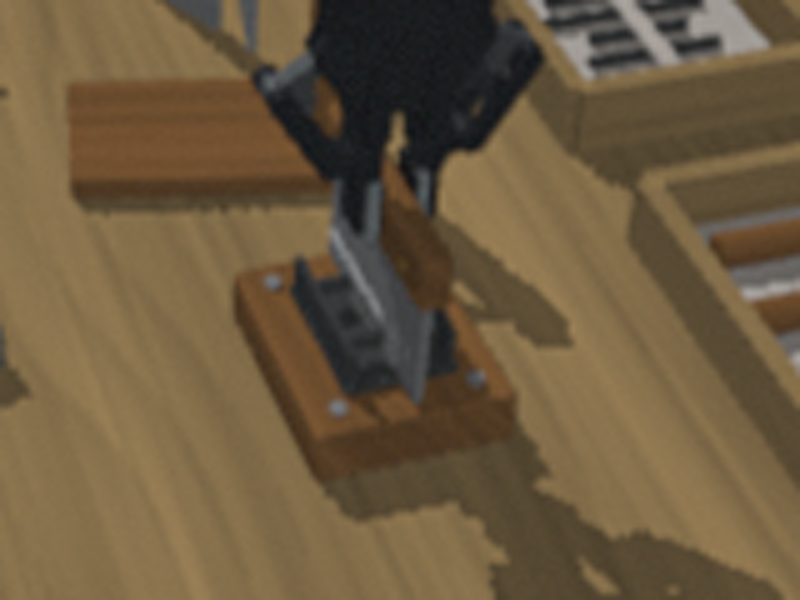

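Force climbed to 40 N with no further descent and the back's top is at z≈0.124, so the blade is home. I'll unload, then release.

```bash
python3 -m handwheel '[0,-0.005,0.0005,0,0,0,0, 0,-0.008,0.0005,0,0,0,0, 0,-0.008,0.0005,0,0,0,0]'
python3 - <<'E'
from h import *
o=ctrl.get_obs();print(o['tool_pos'],o['contact_force'],o['wrist_torque'])
E
```

```text
t: 8.17
tool_pos: [0.6264, -0.1011, 0.0962]
tool_rot: [1.195, 1.214, -1.191]
contact_force: [-2.4, 0.1, 11.4]
opening: 0.0148
[ 0.62644253 -0.10105939  0.09619376] [-2.44164809  0.13317153 11.40156049] [0.03949076 0.46975115 0.19112906]
```

```bash
python3 -m handwheel '[0.6,0,0,0,0,0,0, 0.6,0,0,0,0,0,0, 0.6,0,0,0,0,0,0, 0.6,-0.002,0,0,0,0,0, 0.6,-0.01,0,0,0,0,0, 0.6,-0.04,0,0,0,0,0, 0.6,-0.08,0,0,0,0,0, 0.6,-0.12,0,0,0,0,0, 0.6,-0.16,0,0,0,0,0, 0.6,-0.16,0,0,0,0,0]'
python3 - <<'E'
from h import *
o=ctrl.get_obs();print(o['tool_pos'],o['opening'])
for n in ('side','scene'):
    im,d=ctrl.get_image(n); cv2.imwrite(f'pics/{n}7.png',cv2.resize(im[180:300,240:400] if n=='scene' else im[180:300,300:460],(800,600),interpolation=2)); 
    w=cloud(n,d); p=w[np.all((w>(.58,-.2,.1))&(w<(.68,-.02,.14)),-1)]; print(n,len(p),np.percentile(p[:,2],[50,90,98]),cv2.minAreaRect(p[:,:2].astype(np.float32)*1000))
print(rel((.45,.28,.25),down(17)))
E
```

```text
t: 9.0
tool_pos: [0.6289, -0.1016, 0.2652]
tool_rot: [1.199, 1.203, -1.184]
contact_force: [1.1, -0.7, 1.8]
opening: 0.0514
[ 0.6288781  -0.10161881  0.26522759] 0.05144513185495883
side 425 [0.12023675 0.12363025 0.12462083] ((625.6015014648438, -102.86637878417969), (16.740158081054688, 122.11793518066406), 1.1754225492477417)
scene 425 [0.11550479 0.12194626 0.12305657] ((629.1798095703125, -98.97030639648438), (19.74257469177246, 122.66817474365234), 0.35131657123565674)
({'t': 9.1, 'q': array([-2.77035532e-01,  5.61496022e-02,  1.56687338e+00,  1.26163274e-05,
        1.51221850e+00, -2.97366263e-01]), 'dq': array([5.10280898e-05, 4.09214073e-02, 7.61055833e-02, 7.09126013e-04,
       5.78850606e-04, 6.67234561e-04]), 'effort': array([ 3.48349242e-02, -4.22108781e+01, -3.96319449e+01,  1.33331283e-03,
       -2.32348993e-02,  6.01099714e-05]), 'tool_pos': array([ 0.62605928, -0.10087334,  0.25682557]), 'tool_rot': array([ 1.1957843 ,  1.21294472, -1.19059146]), 'contact_force': array([-4.25471538e-04,  5.38921089e-01, -4.73354205e-01]), 'wrist_torque': array([-0.04136869, -0.02362015,  0.03608043]), 'opening': 0.051192565526874}, array([ 0.0051, -0.1683, -0.3844]), array([-15.84,   0.15,  -0.33]))
```

View pics/side7.png

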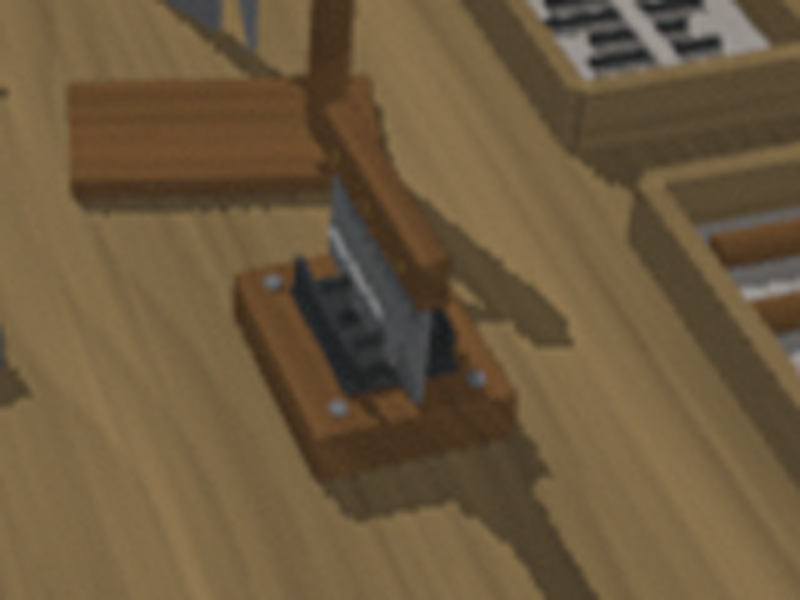

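The released scraper stays standing in the clip, level and at full depth. Next is the paddle: the pale one at scene (392,188), in the dark chock. The one at (361,175) is green, so it's not meant.

```bash
python3 -m handwheel '[1,-0.013,-0.176,-0.489,-15.8,0,0, 1,-0.013,-0.176,-0.489,-15.8,0,0, 1,-0.013,-0.176,-0.489,-15.8,0,0, 1,-0.013,-0.176,-0.489,-15.8,0,0, 1,-0.013,-0.176,-0.489,-15.8,0,0, 1,-0.013,-0.176,-0.489,-15.8,0,0, 1,-0.013,-0.176,-0.489,-15.8,0,0, 1,-0.013,-0.176,-0.489,-15.8,0,0, 1,-0.013,-0.176,-0.489,-15.8,0,0, 1,-0.013,-0.176,-0.489,-15.8,0,0, 1,-0.013,-0.176,-0.489,-15.8,0,0, 1,-0.013,-0.176,-0.489,-15.8,0,0]'
python3 -m handwheel '[1,0,0,0,0,0,0, 1,0,0,0,0,0,0, 1,0,0,0,0,0,0]'
python3 - <<'E'
from h import *
o=ctrl.get_obs(); print(o['tool_pos'],np.abs(o['dq']).max())
im,d=ctrl.get_image('wrist'); cv2.imwrite('pics/w8.png',im); np.savez('w8.npz',d=d,p=o['tool_pos'],r=o['tool_rot'])
w=cloud('wrist',d,(o['tool_pos'],o['tool_rot']))
for lo,hi in [((.38,.25,.125),(.52,.42,.15)),((.38,.22,.030),(.53,.45,.044))]:
    p=w[np.all((w>lo)&(w<hi),-1)]; r=cv2.minAreaRect(p[:,:2].astype(np.float32)*1000); print(len(p),r,np.median(p[:,2]))
E
```

```text
t: 10.1
tool_pos: [0.4438, 0.3675, 0.2631]
tool_rot: [0.986, 1.336, -0.991]
contact_force: [0.5, 0.4, 0.2]
opening: 0.0854
t: 10.35
tool_pos: [0.4452, 0.3658, 0.2635]
tool_rot: [0.985, 1.336, -0.991]
contact_force: [0.3, 0.8, 0.2]
opening: 0.0852
[0.44522694 0.3657892  0.26351049] 0.0322050991885701
1032 ((447.2960510253906, 336.07598876953125), (11.673646926879883, 73.84404754638672), 16.954885482788086) 0.13970201432228857
3753 ((449.6806945800781, 329.88714599609375), (75.11448669433594, 100.85079956054688), 17.28165054321289) 0.03794373738252546
```

View pics/w8.png

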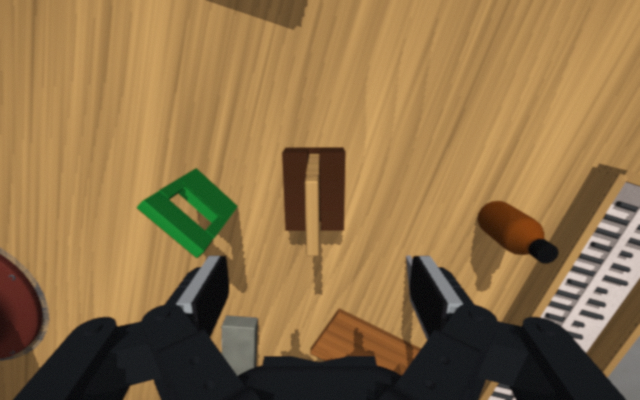

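Wrist view confirms the pale paddle at (312,205) in its dark chock, with the green look-alike at (190,212).

Run:
```python
from h import *
o,s,r=rel((.4474,.3345,.115),down(17));print(s,r)
```

```text
[ 0.1489 -0.007   0.0298] [-0.09  0.06  0.14]
```

```bash
python3 -m handwheel '[1,0.03,-0.007,0.03,0,0,0, 1,0.06,-0.007,0.03,0,0,0, 1,0.09,-0.007,0.03,0,0,0, 1,0.12,-0.007,0.03,0,0,0, 1,0.14,-0.007,0.03,0,0,0, 1,0.148,-0.007,0.03,0,0,0, 1,0.148,-0.007,0.03,0,0,0, 0.5,0.148,-0.007,0.03,0,0,0, 0,0.148,-0.007,0.03,0,0,0, 0,0.148,-0.007,0.03,0,0,0, 0,0.148,-0.007,0.03,0,0,0, 0,0.148,-0.007,0.03,0,0,0]' 60
python3 -m handwheel '[0,0,0,0,0,0,0, 0,0,0,0,0,0,0, 0,0,0,0,0,0,0, 0,0,0,0,0,0,0]'
```

```text
t: 11.4
tool_pos: [0.4486, 0.336, 0.1187]
tool_rot: [0.99, 1.334, -0.987]
contact_force: [-0.7, 0.1, -0.7]
opening: 0.0258
t: 11.73
tool_pos: [0.4483, 0.3359, 0.1183]
tool_rot: [0.989, 1.334, -0.987]
contact_force: [1.1, -0.8, 4.7]
opening: 0.0105
```

```bash
python3 -m handwheel '[0,-0.01,0,0,0,0,0, 0,-0.03,0,0,0,0,0, 0,-0.06,0,0,0,0,0, 0,-0.1,0,0,0,0,0, 0,-0.14,0,0,0,0,0, 0,-0.15,0,0,0,0,0, 0,-0.15,0,0,0,0,0, 0,-0.15,0,0,0,0,0]'
python3 - <<'E'
from h import *
o=ctrl.get_obs();print(o['tool_pos'],o['opening'],o['contact_force'],o['wrist_torque'])
im,d=ctrl.get_image('wrist'); cv2.imwrite('pics/w9.png',im); np.savez('w9.npz',d=d,p=o['tool_pos'],r=o['tool_rot'])
im,d=ctrl.get_image('side'); cv2.imwrite('pics/s9.png',cv2.resize(im[20:200,180:420],(800,600),interpolation=2)); np.save('side9.npy',d)
z=np.load('w9.npz'); w=cloud('wrist',z['d'],(np.zeros(3),np.zeros(3)))
m=(w[...,0]<-.005)&(w[...,0]>-.06)&(np.abs(w[...,1])<.02)&(w[...,2]<-.012);m[250:]=0
p=w[m];print(len(p),np.percentile(p[:,0],[2,50,98]),np.percentile(p[:,1],[2,50,98]),p[:,2].min())
E
```

```text
t: 12.4
tool_pos: [0.4477, 0.3354, 0.2668]
tool_rot: [0.988, 1.335, -0.989]
contact_force: [0.1, -0.3, -2.8]
opening: 0.0108
[0.44769093 0.33536726 0.2667894 ] 0.01078479181822697 [ 0.08490548 -0.25095933 -2.83092863] [ 0.01376181  0.00731719 -0.00128727]
1584 [-0.0226389  -0.02121204 -0.00673473] [-0.00517865  0.00031339  0.00617573] -0.03738762112511298
```

View pics/s9.png

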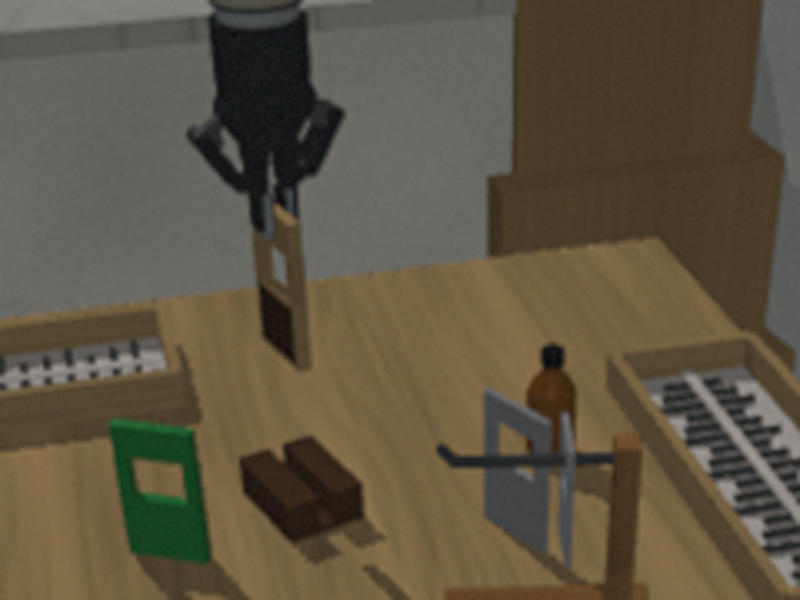

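View pics/w9.png

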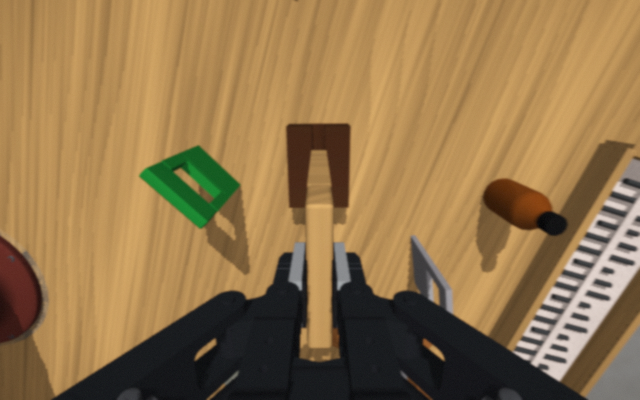

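Run:
```python
from h import *
o,s,r=rel((.472,.124,.267),down(-13.1));print(s,r)
```

```text
[-0.0026 -0.0373  0.209 ] [30.06  0.15  0.28]
```

```bash
python3 -m handwheel '[0,0,-0.037,0.209,30,0,0, 0,0,-0.037,0.209,30,0,0, 0,0,-0.037,0.209,30,0,0, 0,0,-0.037,0.209,30,0,0, 0,0,-0.037,0.209,30,0,0, 0,0,-0.037,0.209,30,0,0, 0,0,-0.037,0.209,30,0,0, 0,0,-0.037,0.209,30,0,0]'
python3 - <<'E'
from fit import *
o=ctrl.get_obs(); print(o['tool_pos'],np.abs(o['dq']).max(),o['opening'])
im,d=ctrl.get_image('wrist'); cv2.imwrite('pics/w10.png',im); np.savez('w10.npz',d=d,p=o['tool_pos'],r=o['tool_rot'])
fits({'w':cloud('wrist',d,(o['tool_pos'],o['tool_rot']))})
print(rel((.472,.124,.197),down(-13.1))[1:])
E
```

```text
t: 13.17
tool_pos: [0.4727, 0.1248, 0.2652]
tool_rot: [1.374, 1.095, -1.378]
contact_force: [-1.0, -0.2, -1.6]
opening: 0.0109
[0.47267115 0.12483166 0.26520426] 0.035750314831508825 0.010854541748275595
clipblock w 2573 [626.  -94.2] [ 99.9 113.2] 1.3 zmed 0.0301
clip top w 717 [621.4 -87.3] [89.1 43.8] 69.7 zmed 0.0691
hookbase w 7829 [620.  125.4] [153.8 171.1] 78.1 zmed 0.014
arm front w 1215 [562.7 103.9] [ 9.9 77.2] 77.0 zmed 0.1694
post w 710 [666.8  79.9] [26.6 18.9] 77.8 zmed 0.1799
arm line w 1416 -13.04 [ 0.9742 -0.2257  0.5704  0.1033] x range 0.5250528234985073 0.6119271054755302 tip [0.5251 0.1124 0.1779] zmed 0.1693
(array([ 0.0686, -0.0002,  0.0016]), array([0.11, 0.02, 0.18]))
```

View pics/w10.png

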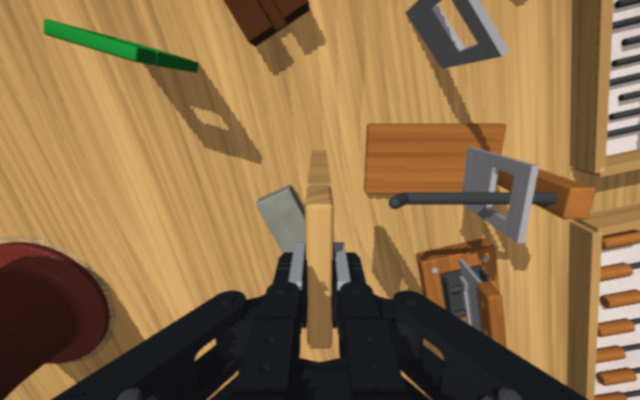

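```bash
python3 -m handwheel '[0,0.03,0,0,0,0,0, 0,0.06,0,0,0,0,0, 0,0.069,0,0,0,0,0, 0,0.069,0,0,0,0,0, 0,0.069,0.015,0,0,0,0, 0,0.069,0.03,0,0,0,0, 0,0.069,0.045,0,0,0,0, 0,0.069,0.06,0,0,0,0, 0,0.069,0.06,0,0,0,0]'
python3 - <<'E'
from h import *
o=ctrl.get_obs(); print(o['tool_pos'],o['contact_force'],o['opening'])
im,d=ctrl.get_image('side'); cv2.imwrite('pics/s11.png',cv2.resize(im[80:230,260:460],(800,600),interpolation=2))
print(rel((.566,.104,.197),down(-13.1))[1:])
E
```

```text
t: 13.97
tool_pos: [0.5347, 0.1116, 0.2007]
tool_rot: [1.377, 1.091, -1.371]
contact_force: [-1.7, -0.2, -1.5]
opening: 0.0106
[0.53473792 0.11163471 0.2006685 ] [-1.7067103  -0.21574724 -1.53785863] 0.010624339348750312
(array([0.0033, 0.0335, 0.0004]), array([ 0.09, -0.04, -0.11]))
```

View pics/s11.png

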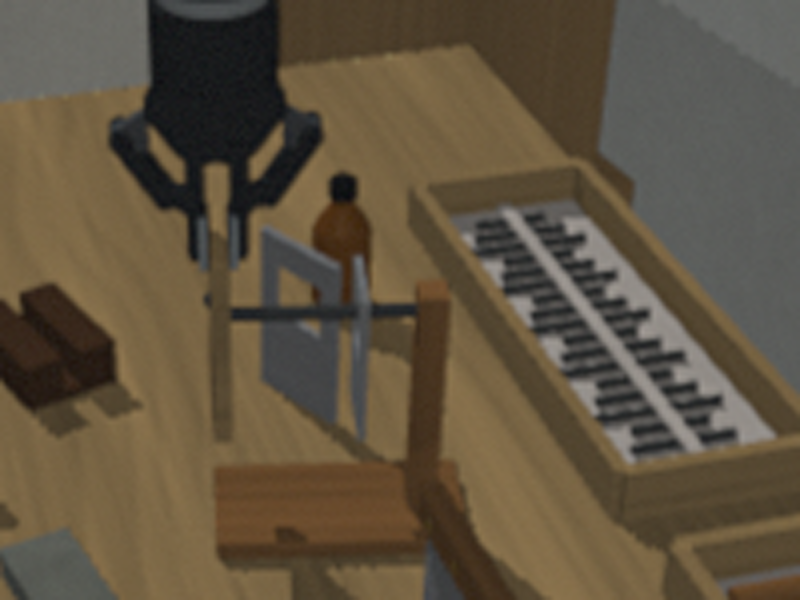

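The paddle's window has passed over the tip and the gauge is untouched at about (360,340). Next: advance, then lower.

```bash
python3 -m handwheel '[0,0.003,0.015,0,0,0,0, 0,0.003,0.03,0,0,0,0, 0,0.003,0.031,0,0,0,0, 0,0.01,0.031,0,0,0,0, 0,0.016,0.031,0,0,0,0, 0,0.02,0.031,0,0,0,0, 0,0.02,0.031,0,0,0,0]'
python3 - <<'E'
from h import *
o=ctrl.get_obs(); print(o['tool_pos'],o['contact_force'],o['opening'],o['wrist_torque'])
im,d=ctrl.get_image('side'); cv2.imwrite('pics/s12.png',cv2.resize(im[80:230,260:460],(800,600),interpolation=2))
E
```

```text
t: 14.6
tool_pos: [0.5615, 0.1048, 0.1801]
tool_rot: [1.374, 1.094, -1.375]
contact_force: [-3.7, -0.4, 6.5]
opening: 0.0108
[0.56145285 0.10483217 0.18010273] [-3.71645088 -0.36232534  6.52867707] 0.010758943892702185 [-0.04391321  0.71749228  0.02693886]
```

View pics/s12.png

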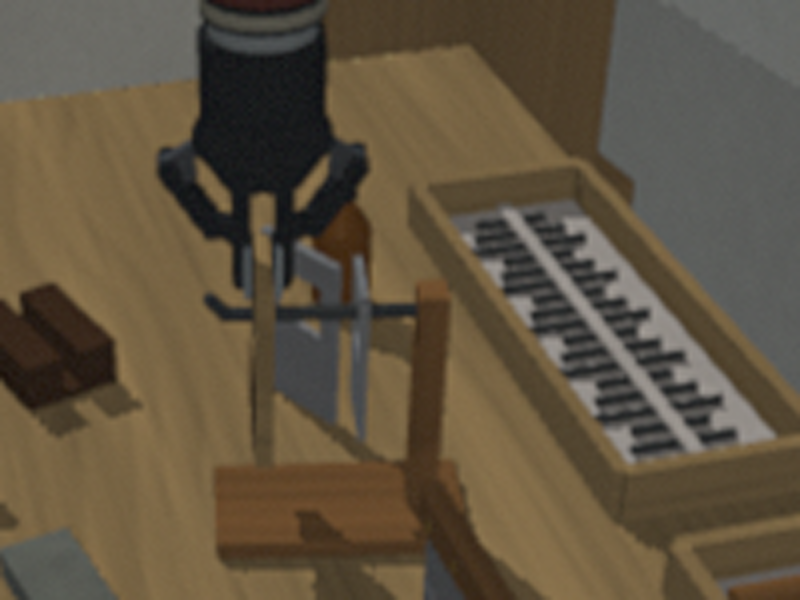

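```bash
python3 -m handwheel '[0,-0.001,0,0,0,0,0, 0.1,-0.001,0,0,0,0,0, 0.2,-0.001,0,0,0,0,0, 0.27,-0.001,0,0,0,0,0, 0.27,-0.001,0,0,0,0,0, 0.27,-0.001,0,0,0,0,0, 0.27,-0.001,0,0,0,0,0]'
python3 - <<'E'
from h import *
o=ctrl.get_obs(); print(o['tool_pos'],o['contact_force'],o['opening'],o['wrist_torque'])
im,d=ctrl.get_image('side'); cv2.imwrite('pics/s13.png',cv2.resize(im[80:230,260:460],(800,600),interpolation=2))
im,d=ctrl.get_image('wrist'); cv2.imwrite('pics/w13.png',im)
E
```

```text
t: 15.23
tool_pos: [0.5621, 0.1042, 0.1791]
tool_rot: [1.375, 1.093, -1.375]
contact_force: [0.8, 0.5, -0.1]
opening: 0.0228
[0.56208145 0.10423796 0.17908255] [ 0.84445196  0.53065468 -0.14060782] 0.02281914060129146 [-0.01272856  0.03754112  0.02685471]
```

View pics/s13.png

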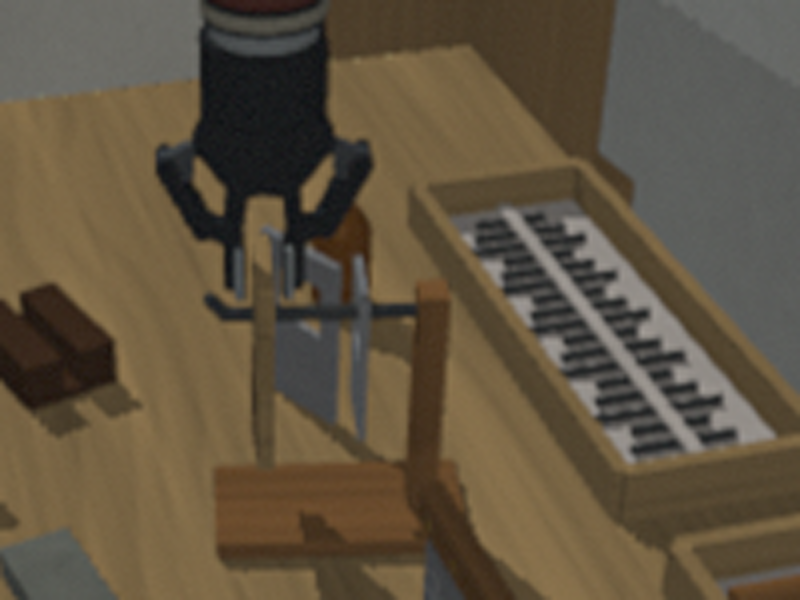

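View pics/w13.png

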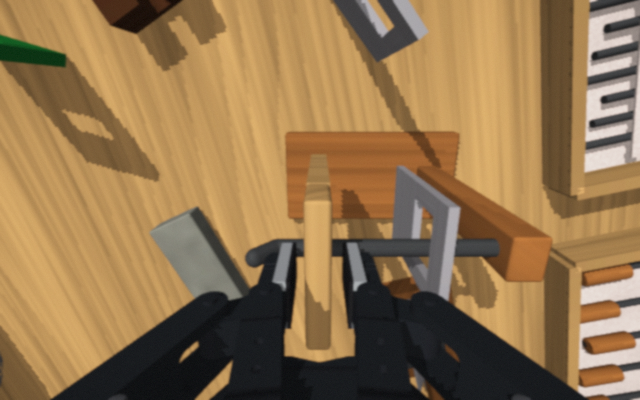

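Fingers are clear of the bar on both sides, and the paddle and gauge both hang on the arm. I'll rise slowly, then back away.

```bash
python3 -m handwheel '[0.27,-0.008,0,0,0,0,0, 0.27,-0.02,0,0,0,0,0, 0.27,-0.035,0,0,0,0,0, 0.27,-0.055,0,0,0,0,0, 0.27,-0.08,0,0,0,0,0, 0.27,-0.11,0,0,0,0,0, 0.27,-0.12,0,0,0,0,0, 0.27,-0.12,0,0,0,0,0]'
python3 -m handwheel '[0.27,-0.02,-0.06,-0.06,0,0,0, 0.27,-0.02,-0.06,-0.06,0,0,0, 0.27,-0.02,-0.06,-0.06,0,0,0, 0.27,-0.02,-0.06,-0.06,0,0,0, 0.27,-0.02,-0.06,-0.06,0,0,0, 0.27,-0.02,-0.06,-0.06,0,0,0, 0.27,-0.02,-0.06,-0.06,0,0,0, 0.27,-0.02,-0.06,-0.06,0,0,0]'
python3 - <<'E'
from h import *
o=ctrl.get_obs(); print(o['tool_pos'],o['contact_force'],np.abs(o['dq']).max())
for n in ('side','scene','wrist'):
    im,d=ctrl.get_image(n); cv2.imwrite(f'pics/{n}14.png',im)
    if n=='side':
        w=cloud(n,d); p=w[np.all((w>(.52,.03,.185))&(w<(.6,.17,.22)),-1)]; print(len(p),p.mean(0) if len(p) else 0,p[:,2].max(),cv2.minAreaRect(p[:,:2].astype(np.float32)*1000))
        p=w[np.all((w>(.58,-.2,.1))&(w<(.68,-.02,.14)),-1)]; print(np.percentile(p[:,2],[90,98]))
E
```

```text
t: 16.0
tool_pos: [0.5641, 0.1044, 0.305]
tool_rot: [1.38, 1.087, -1.367]
contact_force: [0.0, 0.3, -0.1]
opening: 0.0229
t: 16.67
tool_pos: [0.5175, 0.1754, 0.3185]
tool_rot: [1.375, 1.093, -1.377]
contact_force: [-0.1, -0.2, 0.7]
opening: 0.0234
[0.51751156 0.17535758 0.31849839] [-0.11378882 -0.18092802  0.68187833] 0.004105787606507838
103 [0.55961336 0.09166601 0.19805077] 0.20368556687895553 ((561.6240844726562, 99.75079345703125), (77.40406799316406, 11.649468421936035), 77.15582275390625)
[0.12317774 0.12442015]
```

View pics/side14.png

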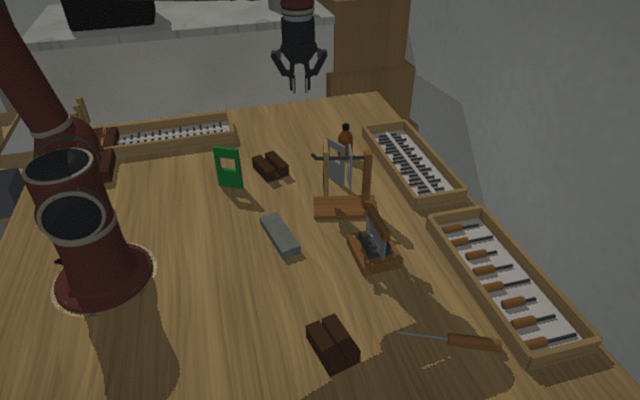

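View pics/scene14.png

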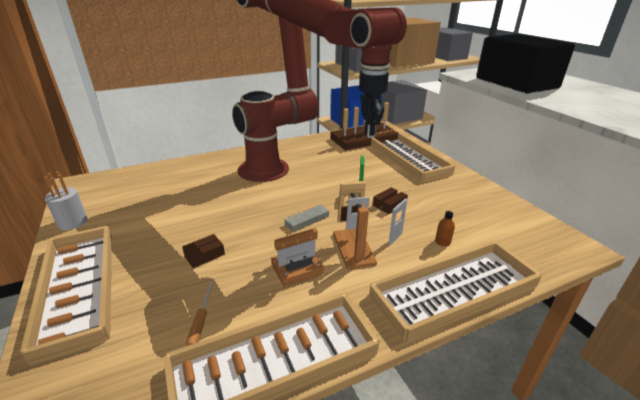

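View pics/wrist14.png

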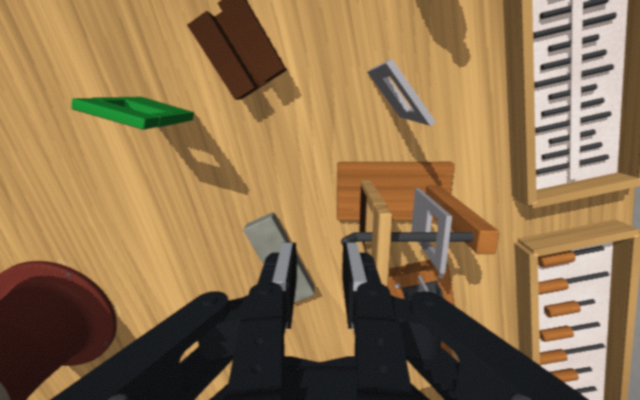

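Pictures show the paddle hanging at wrist (377,222), the gauge behind it at (432,230), the scraper in the clip, and the bystanders in place. Handing in.

```bash
python3 -c "
from station import ctrl
print(ctrl.finish_job())"
```

```text
the job is handed in; nothing more can be done
None
```

The job is done and handed in at about 17 s of the 72 s limit; no verdict was reported.

- **Scraper:** I pressed it into the clip until the force reached 40 N with no further descent. After I let go, the top of its wooden back measured 0.124 m, which is the height for a blade resting on the clip's floor. It was still there at the last check.
- **Paddle:** It hangs by its window on the outer part of the arm, about 13 mm towards the tip from the stand's origin. Its top measured about 0.203 m, against 0.202 m expected. The gauge still hangs behind it.
- **Bystanders:** The stone, oil bottle, chisel, green paddle and larger plate look unmoved in the last pictures. The gripper was clear of everything.

**Disagreements and slips:**
- The three cameras disagreed by about 3 to 7 mm on absolute positions. For the clip and hook I relied mostly on the wrist camera.
- The blade met the clip slightly off-centre. I corrected by about 1.5 mm, but sideways force still reached 16 N during the final press and fell to 2 N once unloaded.
- I once typed a turn with the wrong sign while carrying the scraper. It was in free air, so I corrected it with no contact.

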